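# Move the condiments round to their own coasters

## Robot

A 6-joint arm with a two-finger parallel gripper is mounted at the origin on a cart in front of the work surface, level with it; the furniture and walls round the work are solid. World frame = base frame: x ahead of the robot, y to its left, z up, the work surface at z = 0. Lengths are in m, angles in rad, forces in N, time in s.
With the tool pointing down it reaches from about 0.3 to 0.825 m from the base axis. Payload 5.4 kg.
Tool frame: the origin (TCP) lies midway between the tips of the shut fingers; the grasp point (between the pads) lies 19 mm behind it; z points along the fingers, y is the line along which they close (so a half turn about z gives the same grasp; the last joint's range is limited). The gripper opens to 92 mm and grips with 3 to 60 N. Pads are 20 mm wide; open, the fingers measure 128 mm over their backs; the gripper's body (75 mm by 189 mm) begins 69 mm behind the grasp point.
Start: joints at [1.126, 0.158, 1.597, -0, 1.386, -0.21], TCP at [0.134, 0.559, 0.215] pointing down, gripper open.
Joint ranges: [-2.91, 2.91], [-0.94, 2.29], [0.18, 2.7], [-1.29, 4.43], [0.17, 2.64], [-3, 3]. Speed limits (rad/s): [2.57, 2.57, 3.14, 3.14, 3.14, 3.14].

## Interface

Orientations are given as a rotation vector (axis times angle).
In Python, from plant import arm, grab_frame gives the robot as it stands.
- The arm moves only by the tool drive_tool, never from a script. Its argument "commands" is a list of rows, each an object with "jaw": the closure, from 0 (fully open) to 1 (shut); "dp": the shift along the tool's x, y, z in cm, a list of three; "delta_rot": the turn, a rotation vector about the tool's x, y, z in rad, a list of three. A call has 1 to 5 rows; each row is the pose to reach, as a shift and turn from the pose commanded when the call began, along the tool's axes at that moment; what a row does not reach only later rows make up. A row lasts 1/10 s, in which the tool goes at most 50 mm and 8.59 degrees, less where a joint would pass 70% of its speed; a pose out of reach is approached as far as the arm can. A call with a gripper value outside its range is refused whole. The fingers move at their own pace and stop on an object; "force" is the grip in N (left out, the last holds). Time passes only in rows, so rows that repeat a pose let the fingers close. It gives the time, the measured TCP pose, the force, the opening and the grip force at its end, in the units of the state.
- arm.observe(): the state, without advancing time (a new reading comes with each control period).
- grab_frame(name): name is "scene" or "top" or "wrist"; returns a dict with "frame" (384x512x3 uint8, blue, green, red), "depth" (384x512 float32, m along the optical axis (not along the pixel's ray), 0 where there is no reading), "mtx" (3x3 intrinsics, pixels), "k1" (the pictures are not rectified: a ray, as slopes to the right and down, at radius r is drawn at 1 + k1 r^2 times it, then the intrinsics apply), "R" (3x3) and "t" (3): a world point X has camera coordinates R X + t. Camera axes: x right, y down, z forward; pixel columns grow to the right and rows downward; lengths in m; the calibration is good to about 2 mm. A picture is of the moment at which its call begins.
- arm.sign_off(): hands the job in; it is judged then, once.
The state is a dict: "t": time; "joints": joint angles; "qvel": joint speeds; "tau": joint torques, N m; "ee_pos": TCP position; "orientation": TCP orientation; "force": force on the tool from outside, world axes, zero at the start; "moment": the same for the moment, N m; "width": finger opening in m; "grip_force": force on a finger pad.
Only numpy, scipy, OpenCV 4.12 (cv2) and the standard library are available. Lean on these libraries where they do the work, as an engineer would, in place of code of your own. Each camera call takes 0.05 s, during which the arm holds its last target. There are 200 camera calls.

## Task

The pepper mill, the salt shaker and the spice jar have been put back on each other's coasters. Move them round so that the pepper mill stands on the plain round coaster, the salt shaker on the square coaster and the spice jar on the round coaster with the handle, each upright in the middle inside the rim; park one on a free patch of worktop while you do it. Do not knock any of them over, and leave the tin, the egg timer and the tea box where they are.

Things in the scene. Friction and masses are not known exactly. Their poses are not given: they have to be found in the camera images.
- pepper_mill: turned brown wooden pepper mill, 58 mm in diameter, 170 mm tall. Its rounded head (123 to 159 mm up) is 48 mm wide and can be gripped from above about 135 mm up; it does not turn. A 12 mm knob tops it. About 0.18 kg. Origin: centre of the underside, z up along its axis. Loose; starts upright on a coaster.
- salt_shaker: round glass salt shaker with a grey metal cap, 44 mm in diameter, 90 mm tall; the body is 44 mm wide below 74 mm, the cap 34 mm. About 0.1 kg. Origin: centre of the underside, z up along its axis. Loose; starts upright on a coaster.
- spice_jar: round glass spice jar with a paper label and a red screw cap; body 42 mm in diameter, cap 45 mm (85 to 106 mm up), 106 mm tall. About 0.11 kg. Origin: centre of the underside, z up along its axis. Loose; starts upright on a coaster.
- round_coaster: plain round wooden coaster without a handle. Fixed to the worktop. Flat seat 76 mm in diameter, 6 mm above the worktop, inside a rim 6 mm wide whose top is 12 mm above the worktop; 88 mm in diameter outside. Origin: centre of the underside, on the worktop, straight below the middle of the seat; z up.
- square_coaster: square wooden coaster. Fixed to the worktop. Flat seat 76 mm square, 6 mm above the worktop, inside a rim 6 mm wide whose top is 12 mm above the worktop; 88 mm square outside. Origin: centre of the underside, on the worktop, straight below the middle of the seat; z up.
- handled_coaster: round wooden coaster with a flat tab handle, 24 mm wide and 8 mm thick, that points along its -x axis and ends 90 mm from its middle. Fixed to the worktop. Flat seat 76 mm in diameter, 6 mm above the worktop, inside a rim 6 mm wide whose top is 12 mm above the worktop; 88 mm in diameter outside. Origin: centre of the underside, on the worktop, straight below the middle of the seat; z up.
- tomato_tin: food tin, 57 mm in diameter, 72 mm tall. Loose bystander on the worktop. Origin: centre of the underside, z up.
- egg_timer: cream, egg-shaped kitchen timer, 66 mm in diameter, 61 mm tall. Loose bystander on the worktop. Origin: centre of the underside, z up.
- tea_box: upright tea carton, 69x71 mm, 122 mm tall. Loose bystander on the worktop. Origin: centre of the underside, z up.
Things that resemble listed ones, but are neither listed nor needed, are in the scene too. Leave any red or yellow look-alike of the pepper_mill alone. What is shaped like the salt_shaker but orange is not meant.

How it is judged:
By the outcome, as a careful person would: the job done as asked, in the order asked, and still so for the second after the job is handed in, with the robot touching nothing.
It also fails if it takes over 104 s, if anything falls off the work surface, if the arm or the gripper's body presses on something with over 40 N, if the wrist force passes 120 N, or if a joint passes its speed limit or range.

## Working session

There is one attempt and no reset: what is moved stays moved. The work goes in short steps, Python scripts to look and compute and a tool call to move; the robot and the scene stay as the last step left them, time stands still between calls to the robot, and variables do not carry over. Pictures are saved under pics/ and viewed, at most 14 in all, crops included, and the job is handed in when it is done.

Besides the shell and the picture viewer there is one more tool, called after "Request:" as a command line: name --argument value ..., lists and objects as JSON in quotes. drive_tool: Moves the arm, as the interface text tells. Its arguments: {"type":"object","properties":{"commands":{"type":"array","items":{"type":"object","properties":{"jaw":{"type":"number"},"dp":{"type":"array","items":{"type":"number"}},"delta_rot":{"type":"array","items":{"type":"number"}}}}},"force":{"type":"number"}},"required":["commands"]}

```bash
mkdir -p pics; ls; cat > h.py <<'E'
import numpy as np, cv2
from plant import arm, grab_frame
def rays(g,uv):
    K=g["mtx"];uv=np.asarray(uv,float).reshape(-1,1,2)
    return cv2.undistortPoints(uv,K,np.array([g["k1"],0,0,0,0.])).reshape(-1,2)
def cloud(g):
    h,w=g["depth"].shape
    u,v=np.meshgrid(np.arange(w),np.arange(h))
    n=rays(g,np.stack([u,v],-1).reshape(-1,2))
    d=g["depth"].reshape(-1,1)
    X=(np.hstack([n,np.ones((len(n),1))])*d-g["t"])@g["R"]
    X[d[:,0]==0]=np.nan
    return X.reshape(h,w,3)
E
python3 - <<'E'
from h import *
s=arm.observe();print({k:np.round(v,3) for k,v in s.items()})
for n in("top","scene"):
    g=grab_frame(n);np.savez("/tmp/%s.npz"%n,**g);cv2.imwrite("pics/%s0.png"%n,cv2.resize(g["frame"],(800,600)))
    print(n,-g["R"].T@g["t"],g["k1"])
E
```

```text
pics
{'t': np.float64(0.0), 'joints': array([ 1.126,  0.159,  1.598, -0.   ,  1.386, -0.21 ]), 'qvel': array([-0.001, -0.001,  0.001,  0.001, -0.   ,  0.001]), 'tau': array([-1.0000e-03, -3.8557e+01, -3.2211e+01,  7.0000e-02,  3.8000e-02,
       -0.0000e+00]), 'ee_pos': array([0.134, 0.559, 0.214]), 'orientation': array([-3.680e-01, -3.119e+00,  3.000e-03]), 'force': array([-1.28 ,  0.437,  0.418]), 'moment': array([-0.069,  0.024,  0.012]), 'grip_force': np.float64(0.0), 'width': np.float64(0.092)}
top [0.44681815 0.04622116 1.1233454 ] -0.04345930184688733
scene [0.09894282 0.42543079 0.78777693] -0.12617292581069145
```

View pics/top0.png

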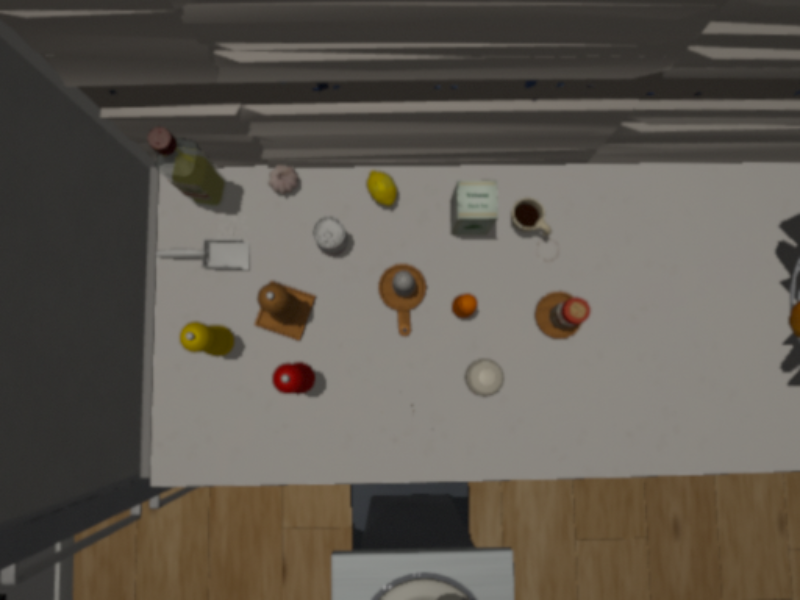

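View pics/scene0.png

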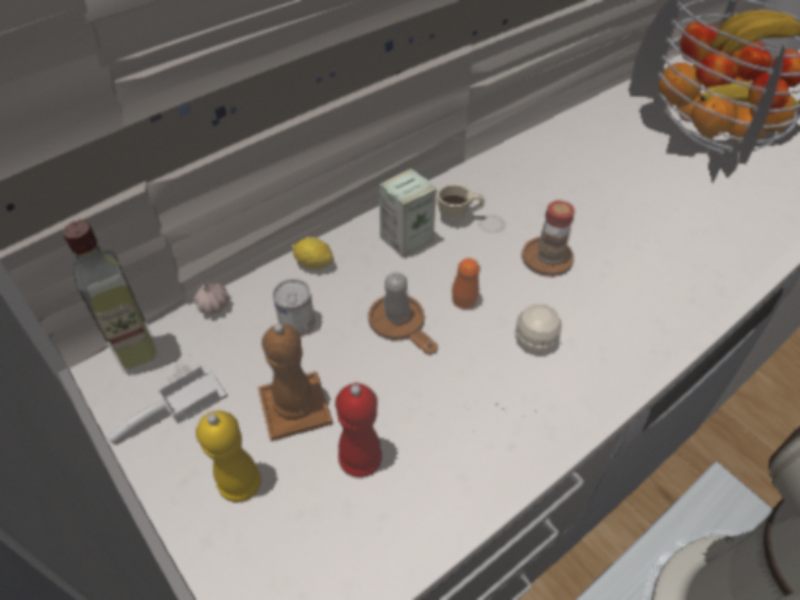

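Top view (800x600): the brown mill is on the square coaster (285,310), with look-alikes in yellow (205,338) and red (293,378). The grey-capped shaker is on the handled coaster (403,287), with an orange look-alike (465,306). The red-capped jar is on the plain round coaster (560,315). The brown and the grey ones fit the description. I'll confirm in a crop and measure.

```bash
python3 - <<'E'
from h import *
g=dict(np.load("/tmp/top.npz"));X=cloud(g)
f=g["frame"];hsv=cv2.cvtColor(f,cv2.COLOR_BGR2HSV)
cv2.imwrite("pics/crop.png",cv2.resize(f[160:260,100:390],(800,276),interpolation=cv2.INTER_CUBIC))
z=X[...,2]
print("table z",np.nanmedian(z[250:290,200:400]), "x range",np.nanmin(X[290:300,200:400,0]), 'ymax wall',X[270,95:105])
# blobs above table
m=((z>0.02)&(z<0.4)).astype(np.uint8); m[:100]=0
n,L,st,c=cv2.connectedComponentsWithStats(m)
for i in range(1,n):
    if st[i,4]<40: continue
    P=X[L==i]; top=P[P[:,2]>np.nanpercentile(P[:,2],97)-0.012]
    (cx,cy),r=cv2.minEnclosingCircle(P[:,:2].astype(np.float32))
    print(st[i],"h %.3f"%P[:,2].max(),"topmean",np.round(top.mean(0),3),"ctr %.3f %.3f r %.3f"%(cx,cy,r))
# coasters: z 4..16mm & brown
b=((hsv[...,0]>5)&(hsv[...,0]<20)&(hsv[...,1]>90)&(z<0.018)&(z>-0.01)).astype(np.uint8);b[:160]=0;b[290:]=0
n,L,st,c=cv2.connectedComponentsWithStats(b)
for i in range(1,n):
    if st[i,4]<60: continue
    P=X[L==i]
    uv=np.argwhere(L==i)[:,::-1]
    # intersect outer pixels with plane z=.012
    r=rays(g,uv);C=-g["R"].T@g["t"];D=np.c_[r,np.ones(len(r))]@g["R"];Q=C+D*((.010-C[2])/D[:,2])[:,None]
    (cx,cy),rr=cv2.minEnclosingCircle(Q[:,:2].astype(np.float32));R=cv2.minAreaRect(Q[:,:2].astype(np.float32))
    print("coaster",st[i],np.nanmedian(P[:,2]),"circ",cx,cy,rr,"rect",R)
E
```

```text
table z 0.0006812081733290618 x range 0.28750389371473295 ymax wall [[ 3.83273961e-01  4.80959084e-01  1.84233497e-03]
 [ 3.82800210e-01  4.81129211e-01 -5.91891107e-03]
 [ 3.83124239e-01  4.75875475e-01  3.95391947e-04]
 [ 3.83020786e-01  4.73519020e-01 -8.27621601e-04]
 [ 3.82966172e-01  4.70830972e-01 -1.18710495e-03]
 [ 3.82959243e-01  4.67825983e-01 -7.04780352e-04]
 [ 3.82933128e-01  4.64949194e-01 -5.58441865e-04]
 [ 3.82864175e-01  4.62351759e-01 -1.16340965e-03]
 [ 3.82873354e-01  4.59246212e-01 -3.92586574e-04]
 [ 3.82805054e-01  4.56641434e-01 -9.81395427e-04]]
[    0   100    92   275 20910] h 0.400 topmean [0.492 0.501 0.389] ctr 0.525 0.523 r 0.337
[  97  100  285   32 2054] h 0.223 topmean [0.788 0.376 0.203] ctr 0.860 0.069 r 0.410
[416 100  96   2 147] h 0.036 topmean [ 0.852 -0.578  0.029] ctr 0.854 -0.586 r 0.142
[172 106  19  19 276] h 0.058 topmean [0.818 0.24  0.044] ctr 0.820 0.239 r 0.028
[234 109  21  24 350] h 0.055 topmean [0.797 0.059 0.047] ctr 0.800 0.058 r 0.038
[289 116  30  34 949] h 0.128 topmean [ 0.746 -0.102  0.121] ctr 0.747 -0.102 r 0.047
[327 1
[... 894 characters left out ...]
r 0.458 0.209 r 0.027
coaster [243 169  30  46 612] 0.008290643781237167 circ 0.5960077047348022 0.02494681626558304 0.06484411656856537 rect ((0.601353645324707, 0.015786871314048767), (0.12297476828098297, 0.08298515528440475), 26.5501708984375)
coaster [163 183  39  35 464] 0.008462573870251969 circ 0.5791093707084656 0.2366005778312683 0.05845159292221069 rect ((0.5796118378639221, 0.23640131950378418), (0.08690522611141205, 0.08461624383926392), 69.9984130859375)
coaster [343 187  30  30 402] 0.008747759876938033 circ 0.5631441473960876 -0.2595635652542114 0.043283190578222275 rect ((0.5616776943206787, -0.2550511062145233), (0.08386579155921936, 0.07640812546014786), 19.61431884765625)
```

View pics/crop.png

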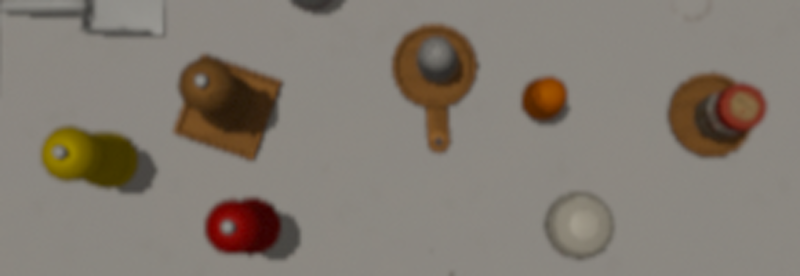

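The crop confirms it: brown mill on the square coaster, grey-capped shaker on the handled one, red-capped jar on the plain round one. Start moving (away from the left wall, aligning the yaw with the world) and refine the coaster fits.

Request:
drive_tool --commands '[{"dp": [-4.6, -19.5, 0], "delta_rot": [0, 0, -0.235], "jaw": 0}, {"dp": [-4.6, -19.5, 0], "delta_rot": [0, 0, -0.235], "jaw": 0}, {"dp": [-4.6, -19.5, 0], "delta_rot": [0, 0, -0.235], "jaw": 0}, {"dp": [-4.6, -19.5, 0], "delta_rot": [0, 0, -0.235], "jaw": 0}, {"dp": [-4.6, -19.5, 0], "delta_rot": [0, 0, -0.235], "jaw": 0}]' --force 15

```text
t: 0.6
ee_pos: [0.1317, 0.3542, 0.213]
orientation: [-0.003, -3.141, 0.003]
force: [0.5, 0.9, -0.5]
width: 0.0919
grip_force: 0.0
```

```bash
python3 - <<'E'
from h import *
from scipy.optimize import minimize
print({k:np.round(arm.observe()[k],3) for k in("ee_pos","orientation","joints")})
g=dict(np.load("/tmp/top.npz"));X=cloud(g);z=X[...,2]
hsv=cv2.cvtColor(g["frame"],cv2.COLOR_BGR2HSV)
b=((hsv[...,0]>5)&(hsv[...,0]<20)&(hsv[...,1]>90)&(z<0.018)&(z>-0.01)).astype(np.uint8);b[:160]=0;b[290:]=0
n,L,st,c=cv2.connectedComponentsWithStats(b)
C=-g["R"].T@g["t"]
for i in range(1,n):
    if st[i,4]<300: continue
    x,y,w,h=st[i,:4]
    m=cv2.morphologyEx((L==i).astype(np.uint8),cv2.MORPH_OPEN,cv2.getStructuringElement(2,(13,13))) if h>40 else (L==i).astype(np.uint8)
    con=max(cv2.findContours((L==i).astype(np.uint8),0,1)[0],key=len).reshape(-1,2)
    r=rays(g,con);D=np.c_[r,np.ones(len(r))]@g["R"];Q=(C+D*((.010-C[2])/D[:,2])[:,None])[:,:2]
    if w<35:
        # robust circle fit r=.0435
        f=lambda p:np.sum(np.minimum(np.abs(np.hypot(*(Q-p[:2]).T)-.0432),.004))
        best=min((minimize(f,Q.mean(0)+d,method="Nelder-Mead",options=dict(initial_simplex=[Q.mean(0)+d,Q.mean(0)+d+[.01,0],Q.mean(0)+d+[0,.01]])) for d in ([0,0],[.02,0],[-.02,0],[0,.01],[0,-.01],[.02,-.005])),key=lambda r:r.fun)
        print("circle",best.x,best.fun/len(Q), "far pt",Q[np.argmax(np.hypot(*(Q-best.x).T))])
    else: print("sq",cv2.minAreaRect(Q.astype(np.float32)))
E
```

```text
{'ee_pos': array([0.132, 0.354, 0.213]), 'orientation': array([-3.000e-03, -3.141e+00,  3.000e-03]), 'joints': array([ 8.930e-01, -3.950e-01,  2.104e+00, -1.000e-03,  1.434e+00,
       -6.760e-01])}
circle [0.61723037 0.02335779] 0.0024228038995577654 far pt [0.53167298 0.01767739]
sq ((0.5796118378639221, 0.23640131950378418), (0.08690522611141205, 0.08461624383926392), 69.9984130859375)
circle [ 0.5631044  -0.26081449] 0.0024064514177174925 far pt [ 0.55297632 -0.21759456]
```

Request:
drive_tool --commands '[{"dp": [-20, -32, 0], "jaw": 0}, {"dp": [-20, -32, 0], "jaw": 0}, {"dp": [-20, -32, 0], "jaw": 0}, {"dp": [-20, -32, 0], "jaw": 0}, {"dp": [-20, -32, 0], "jaw": 0}]'

```text
schema error: expected keys jaw, dp, delta_rot
```

Request:
drive_tool --commands '[{"dp": [-28, -20, 0], "jaw": 0}, {"dp": [-28, -20, 0], "jaw": 0}, {"dp": [-28, -20, 0], "jaw": 0}, {"dp": [-28, -20, 0], "jaw": 0}, {"dp": [-28, -20, 0], "jaw": 0}]'

```text
schema error: expected keys jaw, dp, delta_rot
```

Request:
drive_tool --commands '[{"dp": [-20, -32, 0], "delta_rot": [0, 0, 0], "jaw": 0}, {"dp": [-20, -32, 0], "delta_rot": [0, 0, 0], "jaw": 0}, {"dp": [-20, -32, 0], "delta_rot": [0, 0, 0], "jaw": 0}, {"dp": [-20, -32, 0], "delta_rot": [0, 0, 0], "jaw": 0}, {"dp": [-20, -32, 0], "delta_rot": [0, 0, 0], "jaw": 0}]'

```text
t: 1.1
ee_pos: [0.2666, 0.1455, 0.2149]
orientation: [-0.002, 3.14, 0.001]
force: [1.0, -0.5, -0.7]
width: 0.092
grip_force: 0.0
```

Request:
drive_tool --commands '[{"dp": [-23, -10, 0], "delta_rot": [0, 0, 0], "jaw": 0}, {"dp": [-23, -10, 0], "delta_rot": [0, 0, 0], "jaw": 0}, {"dp": [-23, -10, 0], "delta_rot": [0, 0, 0], "jaw": 0}, {"dp": [-23, -10, 0], "delta_rot": [0, 0, 0], "jaw": 0}, {"dp": [-23, -10, 0], "delta_rot": [0, 0, 0], "jaw": 0}]'

```text
t: 1.6
ee_pos: [0.4972, 0.0462, 0.2139]
orientation: [-0.001, -3.141, -0.001]
force: [-0.8, 0.6, 0.4]
width: 0.0917
grip_force: 0.0
```

```bash
python3 - <<'E'
from h import *
print({k:np.round(arm.observe()[k],3) for k in("ee_pos","orientation","joints")})
g=grab_frame("wrist");np.savez("/tmp/w1.npz",**g);cv2.imwrite("pics/w1.png",g["frame"]);print(-g["R"].T@g["t"],g["R"])
E
```

```text
{'ee_pos': array([0.497, 0.046, 0.214]), 'orientation': array([-1.000e-03, -3.141e+00, -1.000e-03]), 'joints': array([-0.15 , -0.039,  1.805,  0.   ,  1.376, -1.72 ])}
[0.42013542 0.04626988 0.3835521 ] [[ 7.13005385e-05  9.99999459e-01  1.03741026e-03]
 [ 9.61377637e-01 -3.54075925e-04  2.75232473e-01]
 [ 2.75232691e-01  9.77718799e-04 -9.61377142e-01]]
```

View pics/w1.png

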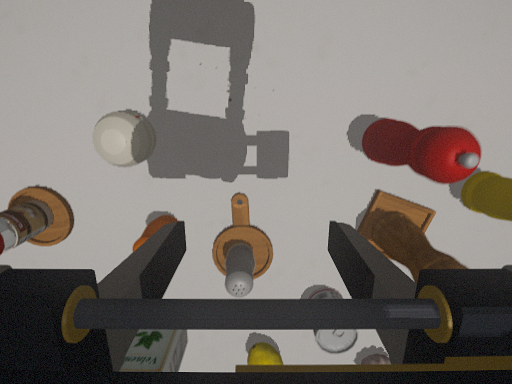

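The wrist view shows the shaker (238,283) on the handled coaster (242,250), with the square coaster at (400,225), the round one at (40,215) and the fingers on either side. Measuring from its depth.

```bash
cat >> h.py <<'E'
from scipy.optimize import minimize
def coaster(g,box,kind,zr=.012,half=.044):
    "box=(u0,v0,u1,v1); outer edge fit of coaster"
    X=cloud(g);z=X[...,2];hsv=cv2.cvtColor(g["frame"],cv2.COLOR_BGR2HSV)
    b=((hsv[...,0]>5)&(hsv[...,0]<20)&(hsv[...,1]>80)&(z<.018)&(z>-.01)).astype(np.uint8)
    m=np.zeros_like(b);u0,v0,u1,v1=box;m[v0:v1,u0:u1]=b[v0:v1,u0:u1]
    con=max(cv2.findContours(m,0,1)[0],key=cv2.contourArea).reshape(-1,2)
    con=con[(con[:,0]>u0)&(con[:,0]<u1-1)&(con[:,1]>v0)&(con[:,1]<v1-1)]
    r=rays(g,con);C=-g["R"].T@g["t"];D=np.c_[r,np.ones(len(r))]@g["R"];Q=(C+D*((zr-C[2])/D[:,2])[:,None])[:,:2]
    def d(p):
        q=Q-p[:2]
        if kind=="c": return np.abs(np.hypot(*q.T)-half)
        c,s=np.cos(p[2]),np.sin(p[2]);return np.abs(np.abs(q@np.array([[c,-s],[s,c]])).max(1)-half)
    f=lambda p:np.mean(np.minimum(d(p),.004))
    m0=(Q.max(0)+Q.min(0))/2;best=None
    for dx in(-.02,0,.02):
        for dy in(-.01,.01):
            for a in([0] if kind=="c" else [0,.3,.6,.9,1.2]):
                p=[m0[0]+dx,m0[1]+dy]+([a] if kind!="c" else [])
                o=minimize(f,p,method="Nelder-Mead",options=dict(initial_simplex=[p]+[np.array(p)+e for e in np.eye(len(p))*.01]))
                if best is None or o.fun<best.fun: best=o
    return np.round(best.x,4),round(best.fun,4)
E
python3 - <<'E'
from h import *
g=dict(np.load("/tmp/w1.npz"));X=cloud(g);z=X[...,2]
print("handled",coaster(g,(205,215,280,290),"c"));print("round",coaster(g,(0,180,80,250),"c"));print("sq",coaster(g,(355,185,440,260),"s"))
t=dict(np.load("/tmp/top.npz"));print("top sq",coaster(t,(150,175,210,225),"s"),"rnd",coaster(t,(335,180,380,225),"c"),"h",coaster(t,(235,160,275,198),"c"))
P=X[255:300,215:265].reshape(-1,3);P=P[(P[:,2]>.03)]
print("salt max z",np.nanmax(P[:,2]),"top",P[P[:,2]>.09].mean(0),"low y", np.percentile(P[:,1],[1,99]))
E
```

```text
handled (array([0.6174, 0.0258]), np.float64(0.0024))
round (array([ 0.5617, -0.2526]), np.float64(0.002))
sq (array([0.5802, 0.2351, 1.2184]), np.float64(0.0023))
top sq (array([0.582 , 0.2367, 1.2346]), np.float64(0.0024)) rnd (array([ 0.5645, -0.2608]), np.float64(0.0026)) h (array([0.616 , 0.0234]), np.float64(0.0019))
salt max z 0.315457360024317 top [0.59861925 0.0275235  0.12057968] low y [0.00545599 0.04540906]
```

Request:
drive_tool --commands '[{"dp": [-12.2, -2.2, 0], "delta_rot": [0, 0, 0], "jaw": 0}, {"dp": [-12.2, -2.2, 0], "delta_rot": [0, 0, 0], "jaw": 0}, {"dp": [-12.2, -2.2, 0], "delta_rot": [0, 0, 0], "jaw": 0}, {"dp": [-12.2, -2.2, 5], "delta_rot": [0, 0, 0], "jaw": 0}, {"dp": [-12.2, -2.2, 8], "delta_rot": [0, 0, 0], "jaw": 0}]'

```text
t: 2.15
ee_pos: [0.6171, 0.0254, 0.1312]
orientation: [-0.0, -3.139, -0.001]
force: [-0.7, 0.2, -0.4]
width: 0.0915
grip_force: 0.0
```

```bash
python3 - <<'E'
from h import *
print({k:np.round(arm.observe()[k],3) for k in("ee_pos","orientation")})
g=grab_frame("wrist");np.savez("/tmp/w2.npz",**g);cv2.imwrite("pics/w2.png",g["frame"])
X=cloud(g);P=X.reshape(-1,3);s=arm.observe()["ee_pos"]
P=P[(P[:,2]>.03)&(P[:,2]<.115)&(np.abs(P[:,0]-s[0])<.03)&(np.abs(P[:,1]-s[1])<.032)]
print(np.percentile(P,[1,50,99],axis=0))
E
```

```text
{'ee_pos': array([0.617, 0.025, 0.131]), 'orientation': array([-0.000e+00, -3.139e+00, -1.000e-03])}
[[0.59840585 0.00511411 0.03381426]
 [0.61039804 0.02450311 0.08684035]
 [0.63153955 0.04314993 0.09498878]]
```

View pics/w2.png

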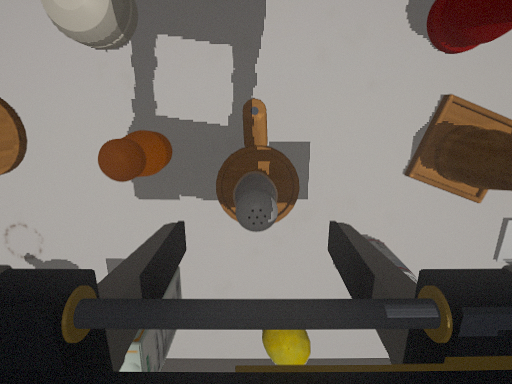

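The wrist view shows the shaker cap at (256,215), centred between the fingers on the handled coaster. Descend and grip.

Request:
drive_tool --commands '[{"dp": [-0.3, -0.1, 4.3], "delta_rot": [0, 0, 0], "jaw": 0}, {"dp": [-0.3, -0.1, 8.5], "delta_rot": [0, 0, 0], "jaw": 0}, {"dp": [-0.3, -0.1, 8.5], "delta_rot": [0, 0, 0], "jaw": 0.3}, {"dp": [-0.3, -0.1, 8.5], "delta_rot": [0, 0, 0], "jaw": 0.7}, {"dp": [-0.3, -0.1, 8.5], "delta_rot": [0, 0, 0], "jaw": 0.7}]' --force 15

```text
t: 2.7
ee_pos: [0.6223, 0.0241, 0.0529]
orientation: [-0.001, 3.137, -0.001]
force: [0.2, -1.1, -0.4]
width: 0.0701
grip_force: 0.0
```

Request:
drive_tool --commands '[{"dp": [0, 0, 0], "delta_rot": [0, 0, 0], "jaw": 0.8}, {"dp": [0, 0, 0], "delta_rot": [0, 0, 0], "jaw": 0.8}, {"dp": [0, 0, 0], "delta_rot": [0, 0, 0], "jaw": 0.8}, {"dp": [0, 0, 0], "delta_rot": [0, 0, 0], "jaw": 0.8}, {"dp": [0, 0, 0], "delta_rot": [0, 0, 0], "jaw": 0.8}]' --force 15

```text
t: 3.2
ee_pos: [0.6203, 0.0244, 0.05]
orientation: [-0.0, 3.141, 0.0]
force: [0.7, 0.8, 1.6]
width: 0.0364
grip_force: 15.0
```

```bash
python3 - <<'E'
from h import *
o=arm.observe();print({k:np.round(o[k],4) for k in("ee_pos","width","grip_force","force")})
g=grab_frame("wrist");s=grab_frame("scene")
cv2.imwrite("pics/w3.png",np.hstack([cv2.resize(g["frame"],(400,300)),cv2.resize(s["frame"][120:260,180:360],(386,300))]))
E
```

```text
{'ee_pos': array([0.6203, 0.0244, 0.05  ]), 'width': np.float64(0.0364), 'grip_force': np.float64(14.96), 'force': array([0.6529, 0.7672, 1.6229])}
```

View pics/w3.png

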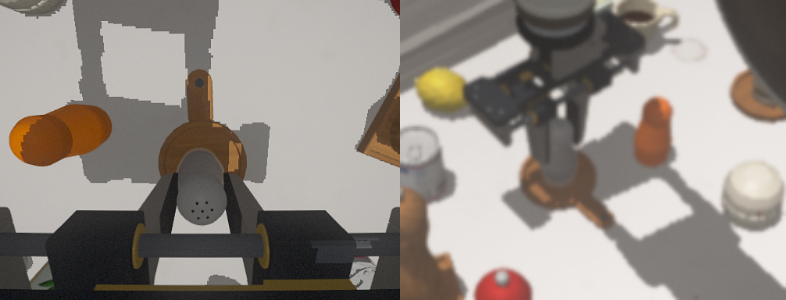

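The shaker is held upright between the fingers (200,190 left panel). Lift it and park it at about (0.46, 0.045).

Request:
drive_tool --commands '[{"dp": [0, 0, -2], "delta_rot": [0, 0, 0], "jaw": 0.8}, {"dp": [0, 0, -4], "delta_rot": [0, 0, 0], "jaw": 0.8}, {"dp": [4, 0.5, -4], "delta_rot": [0, 0, 0], "jaw": 0.8}, {"dp": [8, 1, -4], "delta_rot": [0, 0, 0], "jaw": 0.8}, {"dp": [12, 1.5, -4], "delta_rot": [0, 0, 0], "jaw": 0.8}]' --force 20

```text
t: 3.8
ee_pos: [0.4983, 0.0393, 0.0891]
orientation: [0.0, -3.141, 0.0]
force: [0.1, -0.6, -0.2]
width: 0.0363
grip_force: 19.7
```

Request:
drive_tool --commands '[{"dp": [4, 0.5, 0], "delta_rot": [0, 0, 0], "jaw": 0.8}, {"dp": [4, 0.5, 2], "delta_rot": [0, 0, 0], "jaw": 0.8}, {"dp": [4, 0.5, 3.5], "delta_rot": [0, 0, 0], "jaw": 0.8}, {"dp": [4, 0.5, 3.5], "delta_rot": [0, 0, 0], "jaw": 0.8}, {"dp": [4, 0.5, 3.5], "delta_rot": [0, 0, 0], "jaw": 0.8}]'

```text
t: 4.3
ee_pos: [0.4598, 0.0442, 0.0546]
orientation: [0.0, -3.141, -0.0]
force: [0.1, 0.3, -1.7]
width: 0.0364
grip_force: 19.7
```

Request:
drive_tool --commands '[{"dp": [0, 0, 0.5], "delta_rot": [0, 0, 0], "jaw": 0.8}, {"dp": [0, 0, 1.0], "delta_rot": [0, 0, 0], "jaw": 0.8}, {"dp": [0, 0, 1.1], "delta_rot": [0, 0, 0], "jaw": 0.8}, {"dp": [0, 0, 1.1], "delta_rot": [0, 0, 0], "jaw": 0.8}, {"dp": [0, 0, 1.1], "delta_rot": [0, 0, 0], "jaw": 0.8}]'

```text
t: 4.8
ee_pos: [0.4605, 0.0441, 0.044]
orientation: [-0.0, 3.141, -0.0]
force: [-0.5, -0.8, 2.4]
width: 0.0367
grip_force: 19.9
```

Contact is there (+2.4 N). Open slowly, then rise.

Request:
drive_tool --commands '[{"dp": [0, 0, 0], "delta_rot": [0, 0, 0], "jaw": 0.5}, {"dp": [0, 0, 0], "delta_rot": [0, 0, 0], "jaw": 0.3}, {"dp": [0, 0, 0], "delta_rot": [0, 0, 0], "jaw": 0.0}, {"dp": [0, 0, 0], "delta_rot": [0, 0, 0], "jaw": 0}, {"dp": [0, 0, 0], "delta_rot": [0, 0, 0], "jaw": 0}]'

```text
t: 5.3
ee_pos: [0.4599, 0.0443, 0.0435]
orientation: [0.0, -3.141, -0.0]
force: [-0.2, 0.7, 0.8]
width: 0.0744
grip_force: 0.0
```

Request:
drive_tool --commands '[{"dp": [0, 0, -4], "delta_rot": [0, 0, 0], "jaw": 0}, {"dp": [0, 0, -8], "delta_rot": [0, 0, 0], "jaw": 0}, {"dp": [0, 0, -12], "delta_rot": [0, 0, 0], "jaw": 0}, {"dp": [0, -5, -13], "delta_rot": [0, 0, 0], "jaw": 0}, {"dp": [0, -10, -13], "delta_rot": [0, 0, 0], "jaw": 0}]'

```text
t: 5.8
ee_pos: [0.4618, -0.0556, 0.1767]
orientation: [-0.007, 3.136, -0.004]
force: [1.0, -0.8, 0.9]
width: 0.0921
grip_force: 0.0
```

Request:
drive_tool --commands '[{"dp": [-8, -21, 0], "delta_rot": [0, 0, 0], "jaw": 0}, {"dp": [-8, -21, 0], "delta_rot": [0, 0, 0], "jaw": 0}, {"dp": [-8, -21, 0], "delta_rot": [0, 0, 0], "jaw": 0}, {"dp": [-8, -21, 0], "delta_rot": [0, 0, 0], "jaw": 0}, {"dp": [-8, -21, 0], "delta_rot": [0, 0, 0], "jaw": 0}]'

```text
t: 6.3
ee_pos: [0.5405, -0.2686, 0.1733]
orientation: [0.004, 3.141, -0.002]
force: [0.2, 0.6, 0.2]
width: 0.092
grip_force: 0.0
```

```bash
python3 - <<'E'
from h import *
o=arm.observe();print({k:np.round(o[k],4) for k in("ee_pos","width","orientation","joints")})
g=grab_frame("wrist");t=grab_frame("top");np.savez("/tmp/w4.npz",**g);np.savez("/tmp/t4.npz",**t)
cv2.imwrite("pics/w4.png",np.hstack([cv2.resize(g["frame"],(400,300)),cv2.resize(t["frame"][150:270,90:390],(400,300))]))
X=cloud(t);P=X.reshape(-1,3)
Q=P[(P[:,2]>.04)&(P[:,2]<.115)&(np.abs(P[:,0]-.46)<.04)&(np.abs(P[:,1]-.044)<.04)]
print("salt",np.percentile(Q,[1,50,99],axis=0) if len(Q) else None)
print("handled",coaster(t,(235,160,275,198),"c"))
E
```

```text
{'ee_pos': array([ 0.5405, -0.2686,  0.1733]), 'width': np.float64(0.092), 'orientation': array([ 3.8000e-03,  3.1414e+00, -1.5000e-03]), 'joints': array([-6.6090e-01,  2.6310e-01,  1.5585e+00, -6.0000e-04,  1.3192e+00,
       -2.2291e+00])}
salt [[0.44299169 0.02260341 0.0405086 ]
 [0.46116286 0.04173688 0.08409895]
 [0.48066684 0.06038315 0.09130154]]
handled (array([0.6159, 0.0258]), np.float64(0.002))
```

View pics/w4.png

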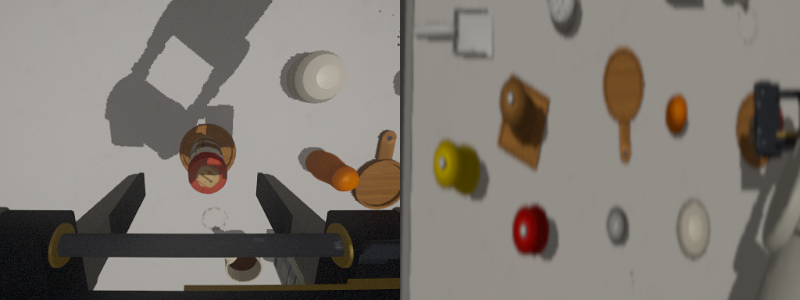

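The shaker is parked upright (right panel 617,225) and the handled coaster is free. The jar is centred between the open fingers (207,165 left).

```bash
python3 - <<'E'
from h import *
g=dict(np.load("/tmp/w4.npz"));X=cloud(g);P=X.reshape(-1,3);u,v=np.meshgrid(range(512),range(384))
m=((u>225)&(u<310)&(v>150)&(v<260)).ravel()
Q=P[m&(P[:,2]>.095)&(P[:,2]<.125)];print("cap",len(Q),np.percentile(Q,[1,50,99],axis=0).round(4))
q=Q[Q[:,2]>.108];print("top circ",cv2.minEnclosingCircle(q[:,:2].astype(np.float32)))
Q=P[m&(P[:,2]>.03)&(P[:,2]<.08)];print("body",np.percentile(Q,[1,50,99],axis=0).round(4))
print("round",coaster(g,(210,140,320,240),"c"))
t=dict(np.load("/tmp/t4.npz"));
w=dict(np.load("/tmp/w2.npz"));print("h w2",coaster(w,(205,140,310,230),"c"))
E
```

```text
cap 2141 [[ 0.5372 -0.2812  0.0959]
 [ 0.5554 -0.2604  0.1116]
 [ 0.5791 -0.2401  0.1134]]
top circ ((0.5588678121566772, -0.26049256324768066), 0.022208407521247864)
body [[ 0.5362 -0.2828  0.0309]
 [ 0.539  -0.2625  0.0602]
 [ 0.5539 -0.24    0.0797]]
round (array([ 0.5626, -0.2584]), np.float64(0.0022))
h w2 (array([0.6185, 0.0262]), np.float64(0.0023))
```

Request:
drive_tool --commands '[{"dp": [-1.9, 0.8, 3], "delta_rot": [0, 0, 0], "jaw": 0}, {"dp": [-1.9, 0.8, 7.5], "delta_rot": [0, 0, 0], "jaw": 0}, {"dp": [-1.9, 0.8, 12.5], "delta_rot": [0, 0, 0], "jaw": 0}, {"dp": [-1.9, 0.8, 12.5], "delta_rot": [0, 0, 0], "jaw": 0.2}, {"dp": [-1.9, 0.8, 12.5], "delta_rot": [0, 0, 0], "jaw": 0.8}]' --force 15

```text
t: 6.9
ee_pos: [0.5585, -0.2556, 0.0488]
orientation: [0.001, -3.14, -0.002]
force: [0.7, 0.4, 0.7]
width: 0.0779
grip_force: 0.0
```

Request:
drive_tool --commands '[{"dp": [0, 0, 0], "delta_rot": [0, 0, 0], "jaw": 0.8}, {"dp": [0, 0, 0], "delta_rot": [0, 0, 0], "jaw": 0.8}, {"dp": [0, 0, 0], "delta_rot": [0, 0, 0], "jaw": 0.8}, {"dp": [0, 0, 0], "delta_rot": [0, 0, 0], "jaw": 0.8}, {"dp": [0, 0, 0], "delta_rot": [0, 0, 0], "jaw": 0.8}]' --force 20

```text
t: 7.4
ee_pos: [0.5598, -0.2576, 0.05]
orientation: [-0.0, 3.14, -0.003]
force: [-0.8, -0.5, 4.3]
width: 0.044
grip_force: 20.0
```

Request:
drive_tool --commands '[{"dp": [0, 0, -2.5], "delta_rot": [0, 0, 0], "jaw": 0.8}, {"dp": [0, 0, -6], "delta_rot": [0, 0, 0], "jaw": 0.8}, {"dp": [0, 0, -10], "delta_rot": [0, 0, 0], "jaw": 0.8}, {"dp": [0, 0, -13.5], "delta_rot": [0, 0, 0], "jaw": 0.8}, {"dp": [-1, 4, -14], "delta_rot": [0, 0, 0], "jaw": 0.8}]'

```text
t: 7.9
ee_pos: [0.5709, -0.2216, 0.1945]
orientation: [0.008, 3.134, -0.011]
force: [1.3, 0.2, -0.3]
width: 0.0442
grip_force: 20.0
```

Request:
drive_tool --commands '[{"dp": [-1, 4.5, 0], "delta_rot": [0, 0, 0], "jaw": 0.8}, {"dp": [-2, 9, 0], "delta_rot": [0, 0, 0], "jaw": 0.8}, {"dp": [-3, 13.5, 0], "delta_rot": [0, 0, 0], "jaw": 0.8}, {"dp": [-4, 18, 0], "delta_rot": [0, 0, 0], "jaw": 0.8}, {"dp": [-4.5, 22, 0], "delta_rot": [0, 0, 0], "jaw": 0.8}]'

```text
t: 8.4
ee_pos: [0.6139, 0.0056, 0.1882]
orientation: [0.001, -3.141, -0.001]
force: [0.8, -0.1, -0.7]
width: 0.0445
grip_force: 20.0
```

Request:
drive_tool --commands '[{"dp": [-0.3, 2, 0], "delta_rot": [0, 0, 0], "jaw": 0.8}, {"dp": [-0.3, 2, 3], "delta_rot": [0, 0, 0], "jaw": 0.8}, {"dp": [-0.3, 2, 7], "delta_rot": [0, 0, 0], "jaw": 0.8}, {"dp": [-0.3, 2, 10], "delta_rot": [0, 0, 0], "jaw": 0.8}, {"dp": [-0.3, 2, 10], "delta_rot": [0, 0, 0], "jaw": 0.8}]'

```text
t: 8.9
ee_pos: [0.6125, 0.0241, 0.0829]
orientation: [0.0, -3.13, -0.003]
force: [-1.8, -0.1, -1.7]
width: 0.0444
grip_force: 20.0
```

```bash
python3 - <<'E'
from h import *
o=arm.observe();print({k:np.round(o[k],4) for k in("ee_pos","width","orientation")})
g=grab_frame("wrist");np.savez("/tmp/w5.npz",**g);t=grab_frame("top")
X=cloud(g);P=X.reshape(-1,3);e=o["ee_pos"]
Q=P[(np.abs(P[:,0]-e[0])<.03)&(np.abs(P[:,1]-e[1])<.021)&(P[:,2]>.06)&(P[:,2]<.18)];top=np.percentile(Q[:,2],95)
q=Q[Q[:,2]>top-.006];print(top,"jar",cv2.minEnclosingCircle(q[:,:2].astype(np.float32)),np.percentile(q,[1,99],axis=0))
b=grab_frame("scene");cv2.imwrite("pics/w5.png",np.hstack([cv2.resize(g["frame"],(400,300)),cv2.resize(b["frame"][120:260,180:360],(386,300))]))
print("round",coaster(t,(335,180,380,225),"c"))
E
```

```text
{'ee_pos': array([0.6125, 0.0241, 0.0829]), 'width': np.float64(0.0444), 'orientation': array([ 5.0000e-04, -3.1305e+00, -2.9000e-03])}
0.14567290658493054 jar ((0.6124297976493835, 0.024085573852062225), 0.022687243297696114) [[0.5908147  0.0040474  0.14009619]
 [0.63277764 0.04405818 0.14633082]]
round (array([ 0.5646, -0.2569]), np.float64(0.0022))
```

View pics/w5.png

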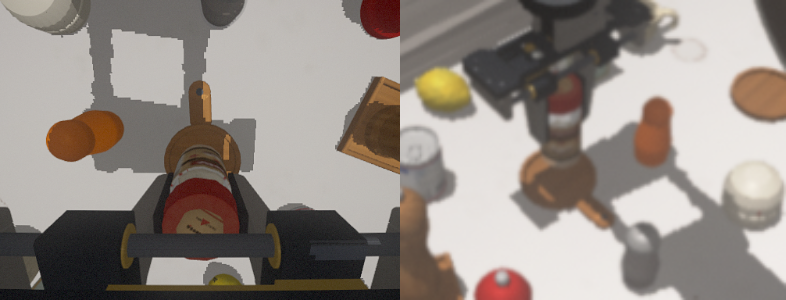

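Jar hangs upright over the handled coaster (200,145 left), centre on the TCP. Lower.

Request:
drive_tool --commands '[{"dp": [0, 0.1, 1.5], "delta_rot": [0, 0, 0], "jaw": 0.8}, {"dp": [0, 0.1, 2.7], "delta_rot": [0, 0, 0], "jaw": 0.8}, {"dp": [0, 0.1, 2.7], "delta_rot": [0, 0, 0], "jaw": 0.8}, {"dp": [0, 0.1, 2.7], "delta_rot": [0, 0, 0], "jaw": 0.8}, {"dp": [0, 0.1, 2.7], "delta_rot": [0, 0, 0], "jaw": 0.8}]'

```text
t: 9.55
ee_pos: [0.6173, 0.0242, 0.062]
orientation: [-0.0, 3.141, -0.0]
force: [-0.4, -0.3, -0.7]
width: 0.044
grip_force: 20.0
```

Request:
drive_tool --commands '[{"dp": [0, 0.1, 0.5], "delta_rot": [0, 0, 0], "jaw": 0.8}, {"dp": [0, 0.1, 1], "delta_rot": [0, 0, 0], "jaw": 0.8}, {"dp": [0, 0.1, 1.2], "delta_rot": [0, 0, 0], "jaw": 0.8}, {"dp": [0, 0.1, 1.2], "delta_rot": [0, 0, 0], "jaw": 0.8}, {"dp": [0, 0.1, 1.2], "delta_rot": [0, 0, 0], "jaw": 0.8}]'

```text
t: 10.05
ee_pos: [0.6171, 0.0252, 0.0499]
orientation: [-0.0, 3.141, -0.0]
force: [-1.0, -0.2, 2.5]
width: 0.0444
grip_force: 20.0
```

Request:
drive_tool --commands '[{"dp": [0, 0, 0.05], "delta_rot": [0, 0, 0], "jaw": 0.45}, {"dp": [0, 0, 0.05], "delta_rot": [0, 0, 0], "jaw": 0.3}, {"dp": [0, 0, 0.05], "delta_rot": [0, 0, 0], "jaw": 0.0}, {"dp": [0, 0, 0.05], "delta_rot": [0, 0, 0], "jaw": 0}, {"dp": [0, 0, 0.05], "delta_rot": [0, 0, 0], "jaw": 0}]'

```text
t: 10.55
ee_pos: [0.6169, 0.0252, 0.049]
orientation: [0.0, -3.141, 0.0]
force: [0.7, 0.2, -0.3]
width: 0.0804
grip_force: 0.0
```

Request:
drive_tool --commands '[{"dp": [0, 0, -4], "delta_rot": [0, 0, 0], "jaw": 0}, {"dp": [0, 0, -8.5], "delta_rot": [0, 0, 0], "jaw": 0}, {"dp": [0, 0, -13], "delta_rot": [0, 0, 0], "jaw": 0}, {"dp": [0, 0, -17], "delta_rot": [0, 0, 0], "jaw": 0}, {"dp": [1, 3, -18], "delta_rot": [0, 0, 0], "jaw": 0}]'

```text
t: 11.05
ee_pos: [0.6105, 0.0526, 0.2355]
orientation: [0.006, 3.131, -0.004]
force: [1.0, 0.5, 0.2]
width: 0.0919
grip_force: 0.0
```

Request:
drive_tool --commands '[{"dp": [5.3, 18, 0], "delta_rot": [0, 0, 0], "jaw": 0}, {"dp": [5.3, 18, 0], "delta_rot": [0, 0, 0], "jaw": 0}, {"dp": [5.3, 18, 0], "delta_rot": [0, 0, 0], "jaw": 0}, {"dp": [5.3, 18, 0], "delta_rot": [0, 0, 0], "jaw": 0}, {"dp": [5.3, 18, 0], "delta_rot": [0, 0, 0], "jaw": 0}]'

```text
t: 11.55
ee_pos: [0.5521, 0.2395, 0.2292]
orientation: [0.009, -3.141, -0.002]
force: [0.3, -0.4, 0.2]
width: 0.0925
grip_force: 0.0
```

```bash
python3 - <<'E'
from h import *
o=arm.observe();e=o["ee_pos"];print({k:np.round(o[k],4) for k in("ee_pos","width","orientation","joints")})
g=grab_frame("wrist");t=grab_frame("top");np.savez("/tmp/w6.npz",**g);np.savez("/tmp/t6.npz",**t)
cv2.imwrite("pics/w6.png",np.hstack([cv2.resize(g["frame"],(400,300)),cv2.resize(t["frame"][150:270,90:390],(400,300))]))
for n,gg in(("w",g),("t",t)):
    P=cloud(gg).reshape(-1,3)
    for nm,x,y,lo,hi in(("mill",.584,.234,.125,.162),("jar",.617,.025,.095,.125)):
        q=P[(np.abs(P[:,0]-x)<.032)&(np.abs(P[:,1]-y)<.032)&(P[:,2]>lo)&(P[:,2]<hi)]
        if len(q)>10: print(n,nm,len(q),q[:,2].max(),cv2.minEnclosingCircle(q[:,:2].astype(np.float32)),np.percentile(q,[1,99],axis=0).round(4).tolist())
E
```

```text
{'ee_pos': array([0.5521, 0.2395, 0.2292]), 'width': np.float64(0.0925), 'orientation': array([ 9.1000e-03, -3.1412e+00, -2.3000e-03]), 'joints': array([ 2.0780e-01,  2.1750e-01,  1.5006e+00,  1.5000e-03,  1.4236e+00,
       -1.3690e+00])}
w mill 1591 0.16199102434885002 ((0.5830976366996765, 0.234638512134552), 0.024790851399302483) [[0.5588, 0.2114, 0.1259], [0.6016, 0.2575, 0.1619]]
w jar 1537 0.11380949681289963 ((0.616235077381134, 0.026286844164133072), 0.022984927520155907) [[0.5944, 0.0058, 0.0957], [0.6364, 0.0478, 0.1133]]
t mill 14 0.16188266346134264 ((0.5792617797851562, 0.2228967547416687), 0.013273557648062706) [[0.5662, 0.2208, 0.152], [0.592, 0.2247, 0.1619]]
t jar 247 0.11817619125640043 ((0.6174244284629822, 0.023421645164489746), 0.023045141249895096) [[0.5954, 0.0029, 0.0976], [0.6377, 0.0443, 0.1171]]
```

View pics/w6.png

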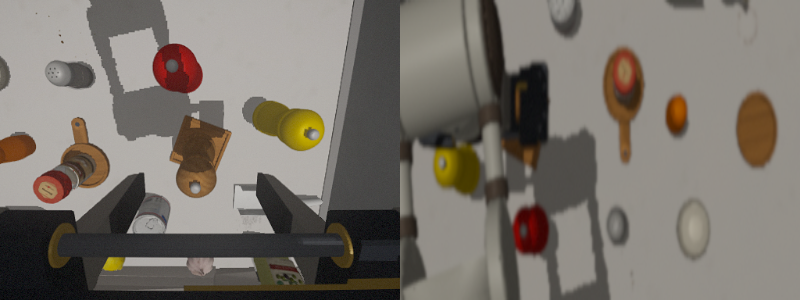

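Jar stands upright in the handled coaster (right panel 625,85), round coaster free (757,130). The mill head (196,180 left) lies between the fingers. Grip the head.

Request:
drive_tool --commands '[{"dp": [-3.1, -0.5, 0], "delta_rot": [0, 0, 0], "jaw": 0}, {"dp": [-3.1, -0.5, 2], "delta_rot": [0, 0, 0], "jaw": 0}, {"dp": [-3.1, -0.5, 6], "delta_rot": [0, 0, 0], "jaw": 0}, {"dp": [-3.1, -0.5, 10.5], "delta_rot": [0, 0, 0], "jaw": 0}, {"dp": [-3.1, -0.5, 10.5], "delta_rot": [0, 0, 0], "jaw": 0}]'

```text
t: 12.15
ee_pos: [0.5804, 0.2274, 0.1168]
orientation: [-0.003, -3.128, 0.005]
force: [-0.5, 0.4, -0.3]
width: 0.0922
grip_force: 0.0
```

Request:
drive_tool --commands '[{"dp": [0, 0, 0], "delta_rot": [0, 0, 0], "jaw": 0.2}, {"dp": [0, 0, 0], "delta_rot": [0, 0, 0], "jaw": 0.2}, {"dp": [0, 0, 0], "delta_rot": [0, 0, 0], "jaw": 0.2}, {"dp": [0, 0, 0], "delta_rot": [0, 0, 0], "jaw": 0.2}, {"dp": [0, 0, 0], "delta_rot": [0, 0, 0], "jaw": 0.2}]'

```text
t: 12.65
ee_pos: [0.5856, 0.2304, 0.1254]
orientation: [-0.0, 3.14, 0.001]
force: [-0.5, 0.7, 0.1]
width: 0.0735
grip_force: 0.0
```

```bash
python3 - <<'E'
from h import *
t=dict(np.load("/tmp/t6.npz"));print("round",coaster(t,(335,180,380,225),"c",.012),coaster(t,(335,180,380,225),"c",.008,.0445))
o=arm.observe();e=o["ee_pos"];print({k:np.round(o[k],4) for k in("ee_pos","width")})
P=cloud(grab_frame("wrist")).reshape(-1,3)
q=P[(np.abs(P[:,0]-.583)<.032)&(np.abs(P[:,1]-.2345)<.026)&(P[:,2]>.12)&(P[:,2]<.158)]
print(len(q),np.percentile(q,[1,99],axis=0).round(4).tolist())
E
```

```text
round (array([ 0.5645, -0.2568]), np.float64(0.0022)) (array([ 0.5656, -0.2573]), np.float64(0.0024))
{'ee_pos': array([0.5856, 0.2304, 0.1254]), 'width': np.float64(0.0735)}
3058 [[0.5589, 0.2112, 0.1212], [0.6001, 0.2578, 0.1579]]
```

Request:
drive_tool --commands '[{"dp": [0.25, 0.4, 0.3], "delta_rot": [0, 0, 0], "jaw": 0.2}, {"dp": [0.25, 0.4, 0.3], "delta_rot": [0, 0, 0], "jaw": 0.3}, {"dp": [0.25, 0.4, 0.3], "delta_rot": [0, 0, 0], "jaw": 0.4}, {"dp": [0.25, 0.4, 0.3], "delta_rot": [0, 0, 0], "jaw": 0.7}, {"dp": [0.25, 0.4, 0.3], "delta_rot": [0, 0, 0], "jaw": 0.7}]' --force 25

```text
t: 13.2
ee_pos: [0.5824, 0.2342, 0.121]
orientation: [0.0, -3.141, -0.0]
force: [-0.0, -0.6, 0.4]
width: 0.0472
grip_force: 24.9
```

Request:
drive_tool --commands '[{"dp": [0, 0, 0], "delta_rot": [0, 0, 0], "jaw": 0.7}, {"dp": [0, 0, 0], "delta_rot": [0, 0, 0], "jaw": 0.7}, {"dp": [0, 0, -0.5], "delta_rot": [0, 0, 0], "jaw": 0.7}, {"dp": [0, 0, -1.5], "delta_rot": [0, 0, 0], "jaw": 0.7}, {"dp": [0, 0, -1.5], "delta_rot": [0, 0, 0], "jaw": 0.7}]'

```text
t: 13.7
ee_pos: [0.5837, 0.2345, 0.1382]
orientation: [-0.0, 3.138, 0.001]
force: [0.2, -0.8, -1.8]
width: 0.0475
grip_force: 24.9
```

Request:
drive_tool --commands '[{"dp": [0, 0, -2.5], "delta_rot": [0, 0, 0], "jaw": 0.7}, {"dp": [0, 0, -5.5], "delta_rot": [0, 0, 0], "jaw": 0.7}, {"dp": [0, 0, -9], "delta_rot": [0, 0, 0], "jaw": 0.7}, {"dp": [0, 0, -12], "delta_rot": [0, 0, 0], "jaw": 0.7}, {"dp": [0, -2, -13.5], "delta_rot": [0, 0, 0], "jaw": 0.7}]'

```text
t: 14.2
ee_pos: [0.5835, 0.2159, 0.2752]
orientation: [-0.004, 3.136, 0.003]
force: [0.9, 0.6, -1.8]
width: 0.0474
grip_force: 24.9
```

Request:
drive_tool --commands '[{"dp": [0, -4, 0], "delta_rot": [0, 0, 0], "jaw": 0.7}, {"dp": [0.5, -8.5, 0], "delta_rot": [0, 0, 0], "jaw": 0.7}, {"dp": [1, -13, 0], "delta_rot": [0, 0, 0], "jaw": 0.7}, {"dp": [1.5, -17.5, 0], "delta_rot": [0, 0, 0], "jaw": 0.7}, {"dp": [2, -22, 0], "delta_rot": [0, 0, 0], "jaw": 0.7}]'

```text
t: 14.7
ee_pos: [0.5621, -0.0075, 0.2715]
orientation: [-0.001, 3.141, -0.0]
force: [0.1, -0.2, -1.1]
width: 0.0471
grip_force: 24.9
```

Request:
drive_tool --commands '[{"dp": [0, -4.5, 0], "delta_rot": [0, 0, 0], "jaw": 0.7}, {"dp": [0, -9, 0], "delta_rot": [0, 0, 0], "jaw": 0.7}, {"dp": [0, -13.5, 0], "delta_rot": [0, 0, 0], "jaw": 0.7}, {"dp": [0, -18, 0], "delta_rot": [0, 0, 0], "jaw": 0.7}, {"dp": [0, -22, 0], "delta_rot": [0, 0, 0], "jaw": 0.7}]'

```text
t: 15.2
ee_pos: [0.5622, -0.2281, 0.2714]
orientation: [0.001, 3.141, -0.001]
force: [0.9, 0.1, -1.3]
width: 0.0474
grip_force: 24.9
```

Request:
drive_tool --commands '[{"dp": [-0.15, -2.9, 0], "delta_rot": [0, 0, 0], "jaw": 0.7}, {"dp": [-0.15, -2.9, 3], "delta_rot": [0, 0, 0], "jaw": 0.7}, {"dp": [-0.15, -2.9, 7], "delta_rot": [0, 0, 0], "jaw": 0.7}, {"dp": [-0.15, -2.9, 10], "delta_rot": [0, 0, 0], "jaw": 0.7}, {"dp": [-0.15, -2.9, 12], "delta_rot": [0, 0, 0], "jaw": 0.7}]'

```text
t: 15.7
ee_pos: [0.5628, -0.2541, 0.1482]
orientation: [-0.0, -3.139, -0.003]
force: [-0.3, 0.3, -2.1]
width: 0.0475
grip_force: 25.0
```

Request:
drive_tool --commands '[{"dp": [0, 0, 0], "delta_rot": [0, 0, 0], "jaw": 0.7}, {"dp": [0, 0, 0], "delta_rot": [0, 0, 0], "jaw": 0.7}, {"dp": [0, 0, 0], "delta_rot": [0, 0, 0], "jaw": 0.7}]'

```text
t: 16.0
ee_pos: [0.5652, -0.2556, 0.1534]
orientation: [-0.0, 3.139, -0.003]
force: [-0.1, 0.6, -1.2]
width: 0.0476
grip_force: 25.0
```

```bash
python3 - <<'E'
from h import *
o=arm.observe();e=o["ee_pos"];print({k:np.round(o[k],4) for k in("ee_pos","width","orientation")})
g=grab_frame("wrist");s=grab_frame("scene")
cv2.imwrite("pics/w7.png",np.hstack([cv2.resize(g["frame"],(400,300)),cv2.resize(s["frame"][90:250,290:480],(356,300))]))
P=cloud(g).reshape(-1,3)
q=P[(np.abs(P[:,0]-e[0])<.035)&(np.abs(P[:,1]-e[1])<.035)&(P[:,2]>.025)&(P[:,2]<.1)]
print("mill base",np.percentile(q,[1,99],axis=0).round(4).tolist())
print("round",coaster(g,(200,110,330,260),"c"))
E
```

```text
{'ee_pos': array([ 0.5652, -0.2556,  0.1534]), 'width': np.float64(0.0476), 'orientation': array([-4.0000e-04,  3.1386e+00, -3.4000e-03])}
mill base [[0.5369, -0.2796, 0.0426], [0.5673, -0.2269, 0.0998]]
round (array([ 0.5631, -0.2571]), np.float64(0.0021))
```

View pics/w7.png

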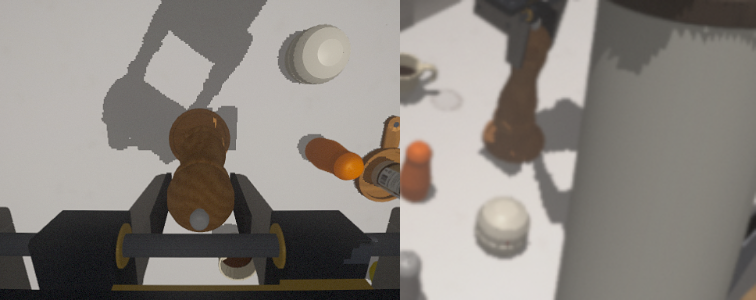

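The mill hangs upright (200,150 left) over the round coaster, about 2–3 mm off; correct and lower.

Request:
drive_tool --commands '[{"dp": [0.15, -0.25, 0.8], "delta_rot": [0, 0, 0], "jaw": 0.7}, {"dp": [0.15, -0.25, 1.6], "delta_rot": [0, 0, 0], "jaw": 0.7}, {"dp": [0.15, -0.25, 2.4], "delta_rot": [0, 0, 0], "jaw": 0.7}, {"dp": [0.15, -0.25, 2.4], "delta_rot": [0, 0, 0], "jaw": 0.7}, {"dp": [0.15, -0.25, 2.4], "delta_rot": [0, 0, 0], "jaw": 0.7}]'

```text
t: 16.6
ee_pos: [0.5623, -0.257, 0.1265]
orientation: [0.0, -3.141, -0.001]
force: [-0.1, 1.0, -1.4]
width: 0.0475
grip_force: 25.0
```

Request:
drive_tool --commands '[{"dp": [-0.1, 0, 0.2], "delta_rot": [0, 0, 0], "jaw": 0.7}, {"dp": [-0.1, 0, 0.4], "delta_rot": [0, 0, 0], "jaw": 0.7}, {"dp": [-0.1, 0, 0.5], "delta_rot": [0, 0, 0], "jaw": 0.7}, {"dp": [-0.1, 0, 0.5], "delta_rot": [0, 0, 0], "jaw": 0.7}, {"dp": [-0.1, 0, 0.5], "delta_rot": [0, 0, 0], "jaw": 0.7}]'

```text
t: 17.1
ee_pos: [0.5636, -0.2573, 0.1222]
orientation: [-0.0, 3.142, -0.0]
force: [0.5, -0.6, -1.4]
width: 0.0473
grip_force: 25.0
```

Request:
drive_tool --commands '[{"dp": [0, 0, 0.1], "delta_rot": [0, 0, 0], "jaw": 0.7}, {"dp": [0, 0, 0.2], "delta_rot": [0, 0, 0], "jaw": 0.7}, {"dp": [0, 0, 0.2], "delta_rot": [0, 0, 0], "jaw": 0.7}, {"dp": [0, 0, 0.2], "delta_rot": [0, 0, 0], "jaw": 0.7}]'

```text
t: 17.5
ee_pos: [0.564, -0.2575, 0.121]
orientation: [-0.0, 3.141, -0.001]
force: [-1.1, 0.9, 4.9]
width: 0.0478
grip_force: 25.0
```

Request:
drive_tool --commands '[{"dp": [0, 0, 0], "delta_rot": [0, 0, 0], "jaw": 0.45}, {"dp": [0, 0, 0], "delta_rot": [0, 0, 0], "jaw": 0.3}, {"dp": [0, 0, 0], "delta_rot": [0, 0, 0], "jaw": 0.0}, {"dp": [0, 0, 0], "delta_rot": [0, 0, 0], "jaw": 0}, {"dp": [0, 0, 0], "delta_rot": [0, 0, 0], "jaw": 0}]'

```text
t: 18.0
ee_pos: [0.5634, -0.2572, 0.1199]
orientation: [0.0, -3.141, -0.0]
force: [-0.2, 0.0, 0.5]
width: 0.0803
grip_force: 0.0
```

Request:
drive_tool --commands '[{"dp": [0, 0, -3], "delta_rot": [0, 0, 0], "jaw": 0}, {"dp": [0, 0, -6.5], "delta_rot": [0, 0, 0], "jaw": 0}, {"dp": [0, 0, -10], "delta_rot": [0, 0, 0], "jaw": 0}, {"dp": [2, 3, -11], "delta_rot": [0, 0, 0], "jaw": 0}, {"dp": [4, 7, -11], "delta_rot": [0, 0, 0], "jaw": 0}]'

```text
t: 18.5
ee_pos: [0.5244, -0.1886, 0.2329]
orientation: [0.003, 3.137, -0.005]
force: [1.1, 0.5, 0.1]
width: 0.0919
grip_force: 0.0
```

Request:
drive_tool --commands '[{"dp": [6.3, 23, 3], "delta_rot": [0, 0, 0], "jaw": 0}, {"dp": [6.3, 23, 3], "delta_rot": [0, 0, 0], "jaw": 0}, {"dp": [6.3, 23, 3], "delta_rot": [0, 0, 0], "jaw": 0}, {"dp": [6.3, 23, 3], "delta_rot": [0, 0, 0], "jaw": 0}, {"dp": [6.3, 23, 3], "delta_rot": [0, 0, 0], "jaw": 0}]'

```text
t: 19.0
ee_pos: [0.4593, 0.0449, 0.1998]
orientation: [-0.001, 3.141, 0.001]
force: [0.1, 0.8, -0.8]
width: 0.0917
grip_force: 0.0
```

```bash
python3 - <<'E'
from h import *
o=arm.observe();e=o["ee_pos"];print({k:np.round(o[k],4) for k in("ee_pos","width","orientation","joints")})
g=grab_frame("wrist");t=grab_frame("top");np.savez("/tmp/w8.npz",**g);np.savez("/tmp/t8.npz",**t)
cv2.imwrite("pics/w8.png",np.hstack([cv2.resize(g["frame"],(400,300)),cv2.resize(t["frame"][150:270,90:390],(400,300))]))
for n,gg in(("w",g),("t",t)):
    P=cloud(gg).reshape(-1,3)
    for nm,x,y,lo,hi in(("salt",.461,.0427,.03,.1),("mill",.564,-.2575,.125,.162)):
        q=P[(np.abs(P[:,0]-x)<.035)&(np.abs(P[:,1]-y)<.03)&(P[:,2]>lo)&(P[:,2]<hi)]
        if len(q)>10: print(n,nm,len(q),q[:,2].max(),np.percentile(q,[1,99],axis=0).round(4).tolist())
print("sq",coaster(t,(150,175,210,225),"s"))
print("sq",coaster(t,(150,175,210,225),"s",.009,.0435))
E
```

```text
{'ee_pos': array([0.4593, 0.0449, 0.1998]), 'width': np.float64(0.0917), 'orientation': array([-1.2000e-03,  3.1414e+00,  6.0000e-04]), 'joints': array([-1.6560e-01, -1.3260e-01,  1.9205e+00,  4.0000e-04,  1.3536e+00,
       -1.7372e+00])}
w salt 1203 0.0898808421177635 [[0.4388, 0.0246, 0.0314], [0.4726, 0.063, 0.089]]
t mill 215 0.16197164046881163 [[0.5429, -0.2798, 0.1259], [0.5909, -0.2357, 0.1618]]
sq (array([0.5816, 0.2356, 1.2343]), np.float64(0.0019))
sq (array([0.5789, 0.2372, 1.2196]), np.float64(0.0015))
```

View pics/w8.png

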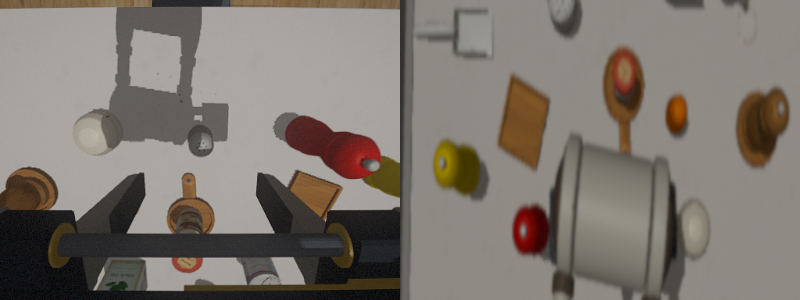

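Mill stands upright on the round coaster (right panel 765,125) and the square one is free (523,122). The shaker (200,140 left) is below the fingers. Descend and grip.

Request:
drive_tool --commands '[{"dp": [0, -0.1, 4.5], "delta_rot": [0, 0, 0], "jaw": 0}, {"dp": [0, -0.1, 9], "delta_rot": [0, 0, 0], "jaw": 0}, {"dp": [0, -0.1, 13], "delta_rot": [0, 0, 0], "jaw": 0}, {"dp": [0, -0.1, 15.4], "delta_rot": [0, 0, 0], "jaw": 0}, {"dp": [0, -0.1, 15.4], "delta_rot": [0, 0, 0], "jaw": 0.3}]'

```text
t: 19.6
ee_pos: [0.4575, 0.0415, 0.0428]
orientation: [-0.001, -3.134, -0.002]
force: [-0.6, -0.0, -0.3]
width: 0.0858
grip_force: 0.0
```

Request:
drive_tool --commands '[{"dp": [0, 0, 0], "delta_rot": [0, 0, 0], "jaw": 0.8}, {"dp": [0, 0, 0], "delta_rot": [0, 0, 0], "jaw": 0.8}, {"dp": [0, 0, 0], "delta_rot": [0, 0, 0], "jaw": 0.8}, {"dp": [0, 0, 0], "delta_rot": [0, 0, 0], "jaw": 0.8}, {"dp": [0, 0, 0], "delta_rot": [0, 0, 0], "jaw": 0.8}]' --force 20

```text
t: 20.1
ee_pos: [0.4611, 0.0416, 0.0468]
orientation: [-0.0, 3.14, -0.0]
force: [-0.2, 0.2, -0.5]
width: 0.0459
grip_force: 0.0
```

Request:
drive_tool --commands '[{"dp": [0, 0, 0], "delta_rot": [0, 0, 0], "jaw": 0.8}, {"dp": [0, 0, 0], "delta_rot": [0, 0, 0], "jaw": 0.8}, {"dp": [0, 0, 0], "delta_rot": [0, 0, 0], "jaw": 0.8}, {"dp": [0, 0, 0], "delta_rot": [0, 0, 0], "jaw": 0.8}]'

```text
t: 20.5
ee_pos: [0.4607, 0.0419, 0.0463]
orientation: [-0.0, 3.141, 0.0]
force: [-1.0, 0.9, 2.2]
width: 0.0357
grip_force: 20.0
```

Request:
drive_tool --commands '[{"dp": [0, 0, -3], "delta_rot": [0, 0, 0], "jaw": 0.8}, {"dp": [0, 0, -7], "delta_rot": [0, 0, 0], "jaw": 0.8}, {"dp": [0, 0, -11.5], "delta_rot": [0, 0, 0], "jaw": 0.8}, {"dp": [0, 0, -16], "delta_rot": [0, 0, 0], "jaw": 0.8}, {"dp": [0, 0, -19.5], "delta_rot": [0, 0, 0], "jaw": 0.8}]'

```text
t: 21.0
ee_pos: [0.4607, 0.0414, 0.2436]
orientation: [-0.0, 3.14, -0.001]
force: [1.0, -0.9, -1.4]
width: 0.0355
grip_force: 19.7
```

Request:
drive_tool --commands '[{"dp": [-2.5, 4, 0], "delta_rot": [0, 0, 0], "jaw": 0.8}, {"dp": [-5, 8, 0], "delta_rot": [0, 0, 0], "jaw": 0.8}, {"dp": [-7.5, 12, 0], "delta_rot": [0, 0, 0], "jaw": 0.8}, {"dp": [-10, 16, 0], "delta_rot": [0, 0, 0], "jaw": 0.8}, {"dp": [-11.9, 19.4, 0], "delta_rot": [0, 0, 0], "jaw": 0.8}]'

```text
t: 21.5
ee_pos: [0.5801, 0.2376, 0.24]
orientation: [0.001, -3.141, 0.001]
force: [-0.0, -1.0, -1.2]
width: 0.0357
grip_force: 19.7
```

Request:
drive_tool --commands '[{"dp": [0, 0, 0], "delta_rot": [0, 0, 0.1], "jaw": 0.8}, {"dp": [0, 0, 0], "delta_rot": [0, 0, 0.2], "jaw": 0.8}, {"dp": [0, 0, 0], "delta_rot": [0, 0, 0.3], "jaw": 0.8}, {"dp": [0, 0, 0], "delta_rot": [0, 0, 0.4], "jaw": 0.8}, {"dp": [0, 0, 0], "delta_rot": [0, 0, 0.4], "jaw": 0.8}]'

```text
t: 22.0
ee_pos: [0.5792, 0.2355, 0.2402]
orientation: [-0.624, -3.078, 0.002]
force: [-0.3, 0.7, -0.6]
width: 0.036
grip_force: 19.7
```

```bash
python3 - <<'E'
from h import *
o=arm.observe();e=o["ee_pos"];print({k:np.round(o[k],4) for k in("ee_pos","width","orientation","joints")})
R=cv2.Rodrigues(o["orientation"])[0];print(R.round(3))
g=grab_frame("wrist");cv2.imwrite("pics/w9.png",g["frame"]);np.savez("/tmp/w9.npz",**g)
E
```

```text
{'ee_pos': array([0.5792, 0.2355, 0.2402]), 'width': np.float64(0.036), 'orientation': array([-6.2400e-01, -3.0779e+00,  1.5000e-03]), 'joints': array([ 1.9350e-01,  2.7280e-01,  1.4133e+00, -5.0000e-04,  1.4569e+00,
       -9.7720e-01])}
[[-0.921  0.389 -0.001]
 [ 0.389  0.921 -0.001]
 [ 0.001 -0.001 -1.   ]]
```

View pics/w9.png

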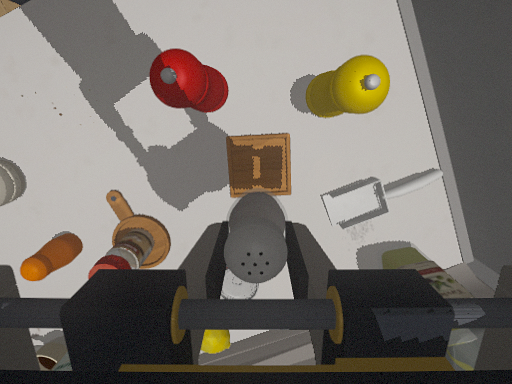

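The shaker is held at (256,240). The empty square coaster is fully visible at (259,165), and both look-alike mills are clear of the gripper. Measure the coaster once more.

```bash
python3 - <<'E'
from h import *
g=dict(np.load("/tmp/w9.npz"))
print("sq",coaster(g,(215,120,305,193),"s"))
P=cloud(g).reshape(-1,3)
q=P[(np.abs(P[:,0]-.58)<.03)&(np.abs(P[:,1]-.2355)<.03)&(P[:,2]>.2)&(P[:,2]<.3)]
q=q[(q[:,2]<.296)&(q[:,2]>.27)];print(np.percentile(q,[1,99],axis=0).round(4).tolist())
E
```

```text
sq (array([ 0.5803,  0.2385, -0.3568]), np.float64(0.0013))
[[0.5572, 0.2096, 0.2704], [0.5918, 0.2646, 0.2955]]
```

Request:
drive_tool --commands '[{"dp": [0, 0.15, 4], "delta_rot": [0, 0, 0], "jaw": 0.8}, {"dp": [0, 0.15, 8.5], "delta_rot": [0, 0, 0], "jaw": 0.8}, {"dp": [0, 0.15, 12.5], "delta_rot": [0, 0, 0], "jaw": 0.8}, {"dp": [0, 0.15, 15.5], "delta_rot": [0, 0, 0], "jaw": 0.8}, {"dp": [0, 0.15, 16.5], "delta_rot": [0, 0, 0], "jaw": 0.8}]'

```text
t: 22.55
ee_pos: [0.5769, 0.2363, 0.0716]
orientation: [-0.619, -3.073, 0.005]
force: [-0.2, 0.2, -0.5]
width: 0.0356
grip_force: 19.7
```

Request:
drive_tool --commands '[{"dp": [0, 0, 0.5], "delta_rot": [0, 0, 0], "jaw": 0.8}, {"dp": [0, 0, 0.5], "delta_rot": [0, 0, 0], "jaw": 0.8}, {"dp": [0, 0, 0.5], "delta_rot": [0, 0, 0], "jaw": 0.8}, {"dp": [0, 0, 0.5], "delta_rot": [0, 0, 0], "jaw": 0.8}]'

```text
t: 22.95
ee_pos: [0.5814, 0.2374, 0.0731]
orientation: [0.623, 3.076, 0.002]
force: [-1.2, 0.3, -1.9]
width: 0.0358
grip_force: 19.7
```

Request:
drive_tool --commands '[{"dp": [0.1, 0, 0.8], "delta_rot": [0, 0, 0], "jaw": 0.8}, {"dp": [0.1, 0, 1.5], "delta_rot": [0, 0, 0], "jaw": 0.8}, {"dp": [0.1, 0, 1.9], "delta_rot": [0, 0, 0], "jaw": 0.8}, {"dp": [0.1, 0, 2.0], "delta_rot": [0, 0, 0], "jaw": 0.8}, {"dp": [0.1, 0, 2.0], "delta_rot": [0, 0, 0], "jaw": 0.8}]'

```text
t: 23.45
ee_pos: [0.5797, 0.2373, 0.0523]
orientation: [0.623, 3.078, -0.001]
force: [-1.7, -0.9, 6.9]
width: 0.0358
grip_force: 20.2
```

Contact (6.9 N). Release and rise.

Request:
drive_tool --commands '[{"dp": [0, 0, -0.05], "delta_rot": [0, 0, 0], "jaw": 0.5}, {"dp": [0, 0, -0.05], "delta_rot": [0, 0, 0], "jaw": 0.3}, {"dp": [0, 0, -0.05], "delta_rot": [0, 0, 0], "jaw": 0}, {"dp": [0, 0, -0.05], "delta_rot": [0, 0, 0], "jaw": 0}, {"dp": [0, 0, -0.05], "delta_rot": [0, 0, 0], "jaw": 0}]'

```text
t: 23.95
ee_pos: [0.579, 0.2375, 0.0513]
orientation: [-0.624, -3.079, 0.0]
force: [0.4, 0.4, -1.4]
width: 0.0737
grip_force: 0.0
```

Request:
drive_tool --commands '[{"dp": [0, 0, -4], "delta_rot": [0, 0, 0], "jaw": 0}, {"dp": [0, 0, -8.5], "delta_rot": [0, 0, 0], "jaw": 0}, {"dp": [0, 0, -13], "delta_rot": [0, 0, 0], "jaw": 0}, {"dp": [0, 0, -17.5], "delta_rot": [0, 0, 0], "jaw": 0}, {"dp": [0, 0, -20], "delta_rot": [0, 0, 0], "jaw": 0}]'

```text
t: 24.45
ee_pos: [0.5805, 0.2379, 0.2565]
orientation: [0.622, 3.073, 0.004]
force: [0.5, 0.5, 0.3]
width: 0.092
grip_force: 0.0
```

Request:
drive_tool --commands '[{"dp": [3, -10, -1], "delta_rot": [0, 0, 0], "jaw": 0}, {"dp": [6, -20, -1], "delta_rot": [0, 0, 0], "jaw": 0}, {"dp": [6, -20, -1], "delta_rot": [0, 0, 0], "jaw": 0}, {"dp": [6, -20, -1], "delta_rot": [0, 0, 0], "jaw": 0}, {"dp": [6, -20, -1], "delta_rot": [0, 0, 0], "jaw": 0}]'

```text
t: 24.95
ee_pos: [0.4435, 0.0743, 0.2614]
orientation: [-0.628, -3.078, 0.002]
force: [0.0, 0.3, -0.2]
width: 0.0918
grip_force: 0.0
```

```bash
python3 - <<'E'
from h import *
o=arm.observe();print({k:np.round(o[k],4) for k in("t","ee_pos","force")})
t=grab_frame("top");s=grab_frame("scene")
cv2.imwrite("pics/w10.png",np.hstack([cv2.resize(s["frame"],(400,300)),cv2.resize(t["frame"][100:270,90:390],(400,300))]))
P=cloud(t).reshape(-1,3)
for nm,x,y,lo,hi in(("salt",.58,.237,.08,.11),("mill",.564,-.2575,.125,.162),("jar",.617,.025,.1,.125),("tin",.709,.151,.06,.09),("egg",.454,-.116,.02,.07),("tea",.747,-.102,.1,.13)):
    q=P[(np.abs(P[:,0]-x)<.045)&(np.abs(P[:,1]-y)<.045)&(P[:,2]>lo)&(P[:,2]<hi)]
    if len(q)>10: p=np.percentile(q,[2,98],axis=0);print(nm,len(q),p.mean(0).round(4),(p[1]-p[0]).round(4))
print("sq",coaster(t,(150,175,210,225),"s"))
E
```

```text
{'t': np.float64(24.95), 'ee_pos': array([0.4435, 0.0743, 0.2614]), 'force': array([ 0.0418,  0.2845, -0.1507])}
salt 134 [0.5798 0.2385 0.0904] [0.0312 0.0304 0.016 ]
mill 216 [ 0.5658 -0.2575  0.1444] [0.045  0.0432 0.0346]
jar 240 [0.6171 0.0236 0.1095] [0.0408 0.0411 0.0139]
tin 335 [0.708  0.1511 0.0694] [0.0503 0.0501 0.0105]
egg 476 [ 0.4542 -0.1151  0.0471] [0.0579 0.0592 0.0323]
tea 708 [ 0.7455 -0.1016  0.1148] [0.0643 0.0669 0.0194]
sq (array([0.5765, 0.2368, 1.2311]), np.float64(0.002))
```

View pics/w10.png

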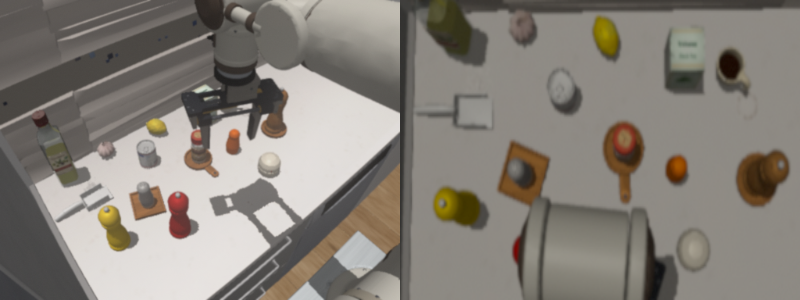

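The shaker stands on the square coaster (147,195 left), the jar on the handled one (198,150), and the mill on the plain round one (765,170 right). All are upright and centred to within a few mm, the bystanders haven't moved, and the arm is clear.

```bash
python3 -c "
from h import *
print(arm.sign_off())"
```

```text
the job is handed in; nothing more can be done
None
```

The job is done and handed in at about 25 s: the pepper mill is on the plain round coaster, the salt shaker on the square one and the spice jar on the handled one. All three stand upright and within about 4 mm of centre, and the tin, egg timer and tea box have not moved.

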